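# Heft two look-alike tins and pack the heavier at the bottom

## Task

The two yellow-lidded tins on the bench look alike, but one is full of steel parts and the other of light plastic ones. Lift to judge which is the heavier, then pack them in the black tray as one upright stack: the heavier tin first, standing centred on the green pad, then the lighter one squarely on top of it. Leave the roll of blue tape where it lies.

Things in the scene. Friction and masses are not known exactly. Their poses are not given: they have to be found in the camera images.
- tin_1_center (a point): Closed round tin, bright metal with a yellow lid and a plain white paper band, standing upright: a cylinder 60 mm in diameter, 40 mm tall, flat top, gripped across its diameter from above. Point: its centre, 20 mm above its underside; z up. Looks exactly like the other tin. One of the two weighs 0.09-0.13 kg, the other 0.41-0.57 kg; which one is drawn anew each time.
- tin_2_center (a point): Closed round tin, bright metal with a yellow lid and a plain white paper band, standing upright: a cylinder 60 mm in diameter, 40 mm tall, flat top, gripped across its diameter from above. Point: its centre, 20 mm above its underside; z up. Looks exactly like the other tin. One of the two weighs 0.09-0.13 kg, the other 0.41-0.57 kg; which one is drawn anew each time.
- tray_pad (a point): Middle of the floor of the square black packing tray (fixed to the bench): outside 180 x 180 mm, walls 4 mm thick, rim 44 mm and flat floor 4 mm above the bench. A flat green disc 80 mm in diameter marks the middle. This point lies on the floor's upper face at the disc's centre; x and y run along the walls, z up.
- blue_tape_center (a point): Bystander: roll of blue tape lying flat, 80 mm in diameter, 24 mm high. This point is its centre, 12 mm above the bench.
Not all that is in view belongs to the job. Leave any purple or red look-alike of the part that bears tin_2_center alone.

How it is judged:
By the outcome, as a careful person would: the job done as asked, in the order asked, and still so for the second after the job is handed in, with the robot touching nothing.
It also fails if it takes over 72 s, if anything falls off the work surface, if the arm or the gripper's body presses on something with over 40 N, if the wrist force passes 120 N, or if a joint passes its speed limit or range.

## Robot

A 7-joint arm with a two-finger parallel gripper is mounted at the origin on a cart in front of the work surface, level with it; the furniture and walls round the work are solid. World frame = base frame: x ahead of the robot, y to its left, z up, the work surface at z = 0. Lengths are in m, angles in rad, forces in N, time in s.
With the tool pointing down it reaches from about 0.4 to 0.85 m from the base axis. Payload 6.9 kg.
Tool frame: the origin (TCP) lies midway between the tips of the shut fingers; the grasp point (between the pads) lies behind it (ctrl.pinch_z is the z of the grasp point in the tool frame, in m); z points along the fingers, y is the line along which they close (so a half turn about z gives the same grasp; the last joint's range is limited). The gripper opens to 85 mm and grips with 20 to 120 N. Pads are 22 mm wide; open, the fingers measure 114 mm over their backs; the gripper's body (76 mm by 85 mm) begins 54 mm behind the grasp point. The pads swing forward as they close: fully open they stand 13 mm farther back than shut.
Start: joints at [1.425, 0.507, -0.238, 1.5, 0.126, 1.149, -0.155], TCP at [0.156, -0.605, 0.231] pointing down, gripper open.
Joint ranges: [-3.08, 3.08], [-0.24, 2.05], [-1.43, 1.35], [0, 2.5], [-1.52, 4.66], [0.17, 1.96], [-2.89, 2.89]. Speed limits (rad/s): [2.39, 2.39, 3.14, 3.14, 3.14, 3.14, 3.14].

## Interface

Orientations are given as a unit quaternion [w, x, y, z].
In Python, from station import ctrl, get_state, vision, ticket, models gives the robot as it stands. Calls block until the motion is done:
- ctrl.movep(position, orientation): joint-space move of the TCP to a pose.
- ctrl.movel(position, frame=None, max_speed=0.15): straight line of the TCP; frame=None keeps the orientation; max_speed is the mean speed in m/s.
- ctrl.set_joints(angles): joint-space move.
- ctrl.ungrasp() and ctrl.close_gripper(force=None): open the fingers fully, or close them until they stop; force is the grip in N (None keeps the last).
- ctrl.pause(seconds).
- ctrl.ik(position, orientation): joint angles nearest the present ones, or None.
- get_state(): the state.
- vision.grab_frame(name): name is "scene" or "top"; returns (picture, depth): 384x512x3 uint8, blue, green, red; 384x512 float32, m along the optical axis (not along the pixel's ray), 0 where there is no reading.
- vision.camera_info(name): a dict with "mtx" (3x3 intrinsics, pixels), "dist_coeffs" ([k1, k2, p1, p2, k3] as OpenCV has them; the pictures are not rectified), "R" (3x3) and "t" (3): a world point X has camera coordinates R X + t. Camera axes: x right, y down, z forward; pixel columns grow to the right and rows downward; lengths in m; the calibration is good to about 2 mm. A picture is of the moment at which its call begins. camera_info takes no time and is no camera call.
A pose or a line that the arm cannot do raises ctrl.Unreachable and nothing moves.
- ticket.close_job(): hands the job in; it is judged then, once.
Trained networks look in the newest picture that a camera, given by its name, has taken for a name from the list of things; names that differ only in an ending like _2 or _b are one class to them, and where a whole thing is asked for, a point or a joint stands for the part that bears it (a point fixed in the world has none). Each returns a list of dicts, best first, with "p" (0 to 1); they miss things now and then, are a little off and sometimes report something else, mostly with a low value. They report only what shows in the picture. A call takes as long as a camera call. They do not tell look-alikes from the thing itself.
- models.recognise(camera, target): "point" ([column, row] in pixels, amid what is visible of it).
- models.masks_of(camera, target): "mask" (384x512 bool, what is visible of it) and "point" ([column, row] in pixels, amid what is visible of it).
The state is a dict: "time": time; "qpos": joint angles; "qd": joint speeds; "tau": joint torques, N m; "tcp_pos": TCP position; "eef_rot": TCP orientation; "contact_force": force on the tool from outside, world axes, zero at the start; "wrist_torque": the same for the moment, N m; "width": finger opening in m; "gripper_force": force on a finger pad.
Only numpy, scipy, OpenCV 4.12 (cv2) and the standard library are available. Lean on these libraries where they do the work, as an engineer would, in place of code of your own. Each camera call takes 0.05 s, during which the arm holds its last target. There are 200 camera calls.

## Working session

There is one attempt and no reset: what is moved stays moved. The work goes in short steps, each a Python script; the robot and the scene stay as the last script left them, time stands still between calls to the robot, and variables do not carry over. Pictures are saved under pics/ and viewed, at most 10 in all, crops included, and the job is handed in when it is done.

```bash
mkdir -p pics; cat > h.py <<'E'
import numpy as np, cv2
from station import ctrl, get_state, vision, ticket, models
def world(cam,uv,z):
    c=vision.camera_info(cam);K=np.array(c["mtx"]);R=np.array(c["R"]);t=np.array(c["t"])
    p=cv2.undistortPoints(np.array([[uv]],float),K,np.array(c["dist_coeffs"]))[0,0]
    o=-R.T@t;d=R.T@np.array([p[0],p[1],1]);return o+d*(z-o[2])/d[2]
def cloud(cam,depth,mask):
    c=vision.camera_info(cam);K=np.array(c["mtx"]);R=np.array(c["R"]);t=np.array(c["t"])
    v,u=np.nonzero(mask&(depth>0))
    p=cv2.undistortPoints(np.stack([u,v],1).astype(float)[:,None],K,np.array(c["dist_coeffs"]))[:,0]
    X=np.c_[p,np.ones(len(p))]*depth[v,u][:,None]
    return (X-t)@R
E
python3 - <<'E'
from h import *
for cam in ("top","scene"):
    im,d=vision.grab_frame(cam); cv2.imwrite(f"pics/{cam}0.png",im)
    c=vision.camera_info(cam);print(cam,-np.array(c["R"]).T@np.array(c["t"]))
    for n in("tin_1_center","tray_pad","blue_tape_center"):
        for r in models.masks_of(cam,n) if n!="tray_pad" else models.recognise(cam,n):
            s=""
            if "mask" in r:
                X=cloud(cam,d,r["mask"]);
                if len(X):
                    zt=np.percentile(X[:,2],90);T=X[X[:,2]>zt-.006]
                    s=(len(X),zt.round(3),((T.max(0)+T.min(0))/2).round(3),np.ptp(T,axis=0).round(3))
            print(n,round(r["p"],2),np.round(r["point"]),s,world(cam,r["point"],.004).round(3))
s=get_state();print(ctrl.pinch_z,s["time"],s["tcp_pos"],s["eef_rot"])
E
```

```text
top [ 0.47509217 -0.2193718   0.8946972 ]
tin_1_center 0.69 [288. 229.] (443, np.float64(0.042), array([ 0.505, -0.278,  0.041]), array([0.053, 0.056, 0.008])) [ 0.509 -0.281  0.004]
tray_pad 0.65 [179. 233.]  [ 0.497 -0.005  0.004]
blue_tape_center 0.68 [326. 154.] (684, np.float64(0.026), array([ 0.697, -0.368,  0.025]), array([0.079, 0.079, 0.008])) [ 0.701 -0.38   0.004]
scene [0.11882398 0.35430421 0.55196966]
tin_1_center 0.75 [285. 200.] (578, np.float64(0.043), array([ 0.502, -0.278,  0.041]), array([0.059, 0.062, 0.009])) [ 0.515 -0.301  0.004]
tray_pad 0.79 [212. 269.]  [ 0.498 -0.013  0.004]
blue_tape_center 0.85 [247. 167.] (477, np.float64(0.027), array([ 0.693, -0.339,  0.045]), array([0.084, 0.14 , 0.048])) [ 0.695 -0.371  0.004]
blue_tape_center 0.71 [318. 176.] (444, np.float64(0.043), array([ 0.486, -0.42 ,  0.041]), array([0.058, 0.058, 0.008])) [ 0.508 -0.457  0.004]
-0.0187 0.4 [ 0.15566285 -0.60521938  0.23114999] [-1.39556886e-04  9.92087532e-01  1.25548034e-01 -1.27318974e-05]
```

View pics/top0.png

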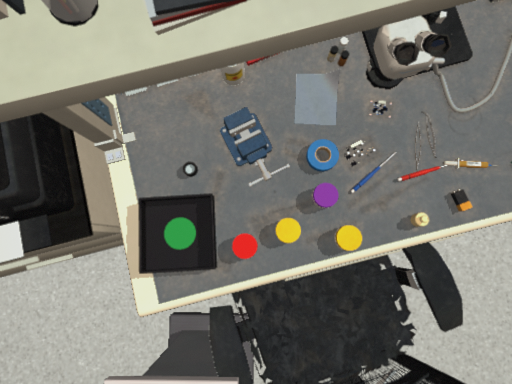

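View pics/scene0.png

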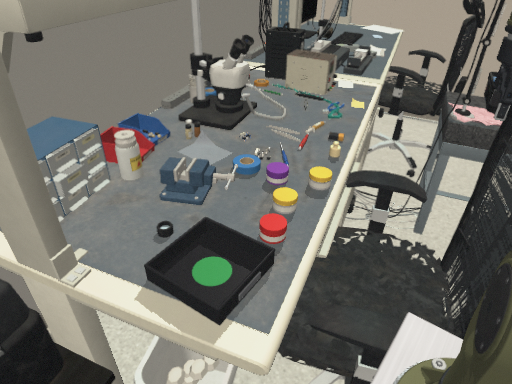

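```bash
python3 - <<'E'
from h import *
R={"yellow":((20,120,120),(33,255,255),.04),"red":((0,180,100),(4,255,255),.04),"purple":((130,100,60),(155,255,255),.04),"green":((50,120,60),(75,255,255),.004)}
for cam in("top","scene"):
    im,d=vision.grab_frame(cam);h=cv2.cvtColor(im,cv2.COLOR_BGR2HSV)
    for n,(a,b,z) in R.items():
        k,l,s,c=cv2.connectedComponentsWithStats(cv2.inRange(h,a,b))
        for i in range(1,k):
            if s[i,4]>100:
                X=cloud(cam,d,l==i)
                print(cam,n,c[i].round(1),s[i,4],world(cam,c[i],z).round(4),"depth med",np.median(X,0).round(4))
    if cam=="top": cv2.imwrite("pics/crop.png",cv2.resize(im[170:290,130:380],None,fx=3,fy=3))
E
```

```text
top yellow [287.6 230. ] 518 [ 0.5046 -0.2782  0.04  ] depth med [ 0.5045 -0.2788  0.0404]
top yellow [348.7 237.5] 543 [ 0.488  -0.4236  0.04  ] depth med [ 0.4889 -0.4235  0.0405]
top red [419.  172.9] 122 [ 0.6457 -0.5975  0.04  ] depth med [ 0.6509 -0.6083  0.0122]
top red [244.3 245.7] 472 [ 0.4662 -0.1738  0.04  ] depth med [ 0.4656 -0.1733  0.0406]
top purple [325.3 194.7] 484 [ 0.5911 -0.3704  0.04  ] depth med [ 0.5907 -0.37    0.0406]
top green [179.5 232.9] 836 [ 0.4965 -0.0075  0.004 ] depth med [ 0.4963 -0.008   0.0053]
scene yellow [320.3 174. ] 295 [ 0.4827 -0.417   0.04  ] depth med [ 0.4827 -0.4161  0.0415]
scene yellow [284.8 196.1] 388 [ 0.4997 -0.2725  0.04  ] depth med [ 0.4989 -0.2718  0.0414]
scene red [271.4 226.1] 347 [ 0.4593 -0.1601  0.04  ] depth med [ 0.4616 -0.1599  0.0409]
scene purple [277.1 170. ] 304 [ 0.5835 -0.3612  0.04  ] depth med [ 0.5838 -0.3609  0.0414]
scene green [211.6 271. ] 934 [ 0.4953 -0.0075  0.004 ] depth med [ 0.4941 -0.0062  0.0057]
```

View pics/crop.png

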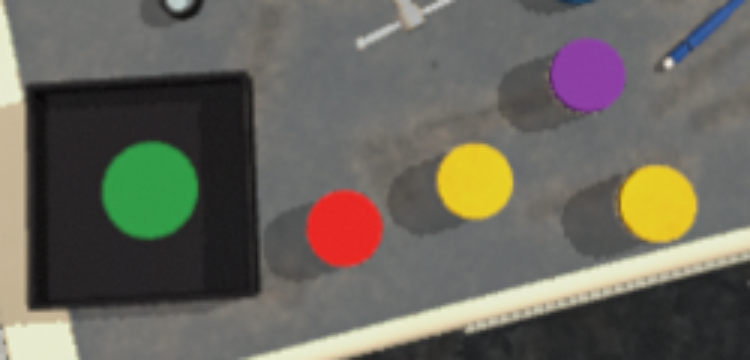

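```bash
cat >> h.py <<'E'
A=np.array([.5045,-.278]);B=np.array([.4875,-.423]);PAD=np.array([.4962,-.0078])
def quat(phi): # closing axis along phi (deg)
    a=np.radians(phi+90); return [0,np.cos(a/2),np.sin(a/2),0]
def best(p,phi):
    o=[]
    for f in(phi,phi+180,phi-180):
        q=ctrl.ik(list(p),quat(f))
        if q is not None:o.append((np.abs(np.array(q)-get_state()["qpos"]).max(),f))
    return min(o)[1] if o else None
def st(m):
    s=get_state();print(m,"t",round(s["time"],2),"tcp",np.round(s["tcp_pos"],4),"F",np.round(s["contact_force"],2),"w",round(s["width"],4),"gf",np.round(s["gripper_force"],1));return s
E
python3 - <<'E'
from h import *
f=best([*A,.15],32);print(f)
ctrl.movep([*A,.15],quat(f)); st("above")
ctrl.pause(.2);F0=st("above")["contact_force"][2]
ctrl.movel([*A,.005],max_speed=.12);st("down")
ctrl.close_gripper(force=45);st("closed")
ctrl.movel([*A,.09],max_speed=.1);ctrl.pause(.3);s=st("lift")
print("weight",F0-s["contact_force"][2])
E
```

```text
32
above t 2.27 tcp [ 0.5038 -0.2796  0.15  ] F [ 0.03  0.35 -0.88] w 0.0853 gf 0.0
above t 2.47 tcp [ 0.5041 -0.279   0.15  ] F [-0.   -0.33 -0.42] w 0.0855 gf 0.0
down t 3.83 tcp [ 0.505  -0.2781  0.0057] F [-0.04  0.74  0.11] w 0.0856 gf 0.0
closed t 4.19 tcp [ 0.5043 -0.2785  0.0058] F [-2.16 -0.9   5.29] w 0.058 gf 47.3
lift t 5.49 tcp [ 0.5044 -0.2779  0.0896] F [ 0.22  0.36 -5.41] w 0.0581 gf 49.1
weight 4.992601418854898
```

```bash
python3 - <<'E'
from h import *
ctrl.movel([*A,.13],max_speed=.15)
ctrl.movel([*PAD,.13],max_speed=.15);st("over")
ctrl.movel([*PAD,.03],max_speed=.12)
ctrl.pause(.3);st("near")
z=.013
ctrl.movel([*PAD,z],max_speed=.04);ctrl.pause(.2);s=st("z")
while s["contact_force"][2]>-6.5+4 is False: pass
while s["contact_force"][2]<-2 and z>.008:
    z-=.001;ctrl.movel([*PAD,z],max_speed=.03);ctrl.pause(.1);s=st("z")
im,d=vision.grab_frame("scene");cv2.imwrite("pics/pl.png",cv2.resize(im[180:340,120:320],None,fx=3,fy=3))
E
```

```text
over t 7.86 tcp [ 0.4962 -0.0087  0.1299] F [ 0.89  0.54 -5.91] w 0.0584 gf 49.5
near t 9.14 tcp [ 0.4965 -0.0079  0.0304] F [ 0.28  0.51 -4.87] w 0.0582 gf 49.6
z t 9.92 tcp [ 0.4964 -0.0078  0.0132] F [ 0.75 -0.44 -5.74] w 0.0582 gf 49.6
z t 10.27 tcp [ 0.4962 -0.0078  0.012 ] F [ 0.65  0.05 -5.07] w 0.058 gf 49.6
z t 10.62 tcp [ 0.4962 -0.0078  0.011 ] F [ 0.28  0.32 -3.81] w 0.0581 gf 49.6
z t 10.97 tcp [ 0.4962 -0.0078  0.01  ] F [ 0.14  0.48 -5.6 ] w 0.058 gf 49.6
z t 11.32 tcp [ 0.4963 -0.0078  0.0098] F [-2.35 -0.76  7.22] w 0.058 gf 50.6<stdin>:8: SyntaxWarning: "is" with 'float' literal. Did you mean "=="?
<stdin>:8: SyntaxWarning: "is" with 'float' literal. Did you mean "=="?
```

View pics/pl.png

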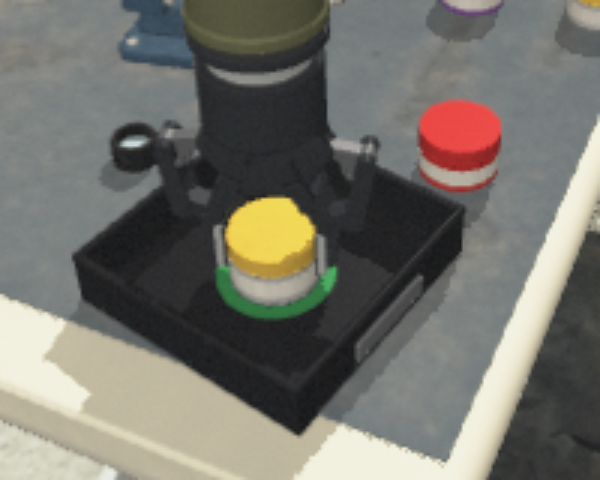

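The heavy tin stands upright on the green pad at pixel (270,265) of the crop, held by the fingers, with a green ring visible around it. Next I release it, pick up the second tin and weigh it.

```bash
cat >> h.py <<'E'
def yellow(cam,z,near):
    im,d=vision.grab_frame(cam);h=cv2.cvtColor(im,cv2.COLOR_BGR2HSV)
    k,l,s,c=cv2.connectedComponentsWithStats(cv2.inRange(h,(20,120,120),(33,255,255)))
    o=[(s[i,4],world(cam,c[i],z).round(4)) for i in range(1,k) if s[i,4]>100]
    return im,min(o,key=lambda t:np.linalg.norm(t[1][:2]-near))
E
python3 - <<'E'
from h import *
ctrl.ungrasp();ctrl.movel([*PAD,.15],max_speed=.15);st("up")
f=best([*B,.15],-35);print(f)
ctrl.movep([*B,.15],quat(f))
for c in("top","scene"):
    im,y=yellow(c,.044,PAD);print(c,"stack",y)
ctrl.pause(.2);F0=st("above")["contact_force"][2]
ctrl.movel([*B,.005],max_speed=.12);st("down")
ctrl.close_gripper(force=40);st("closed")
ctrl.movel([*B,.13],max_speed=.1);ctrl.pause(.3);s=st("lift")
print("weight",F0-s["contact_force"][2])
E
```

```text
up t 12.85 tcp [ 0.4957 -0.008   0.1493] F [-0.68  0.35 -0.15] w 0.0854 gf 0.0
-35
top stack (np.int32(529), array([ 0.4967, -0.0082,  0.044 ]))
scene stack (np.int32(696), array([ 0.4916, -0.0037,  0.044 ]))
above t 14.68 tcp [ 0.4879 -0.4223  0.1501] F [-0.09 -0.22 -0.32] w 0.0854 gf 0.0
down t 16.04 tcp [ 0.488  -0.4234  0.0058] F [-0.02  0.12 -0.04] w 0.0855 gf 0.0
closed t 16.41 tcp [ 0.4879 -0.4234  0.0061] F [-1.84  0.8   5.77] w 0.0592 gf 43.0
lift t 18.11 tcp [ 0.4874 -0.4229  0.1297] F [ 0.28 -0.86 -1.13] w 0.0595 gf 43.1
weight 0.8111047418715256
```

```bash
python3 - <<'E'
from h import *
P=np.array([.4964,-.0079])
ctrl.movel([*B,.16],max_speed=.15)
ctrl.movel([*P,.16],max_speed=.15);st("over")
ctrl.movel([*P,.07],max_speed=.1);ctrl.pause(.3);st("near")
z=.054;ctrl.movel([*P,z],max_speed=.04);ctrl.pause(.15);s=st("z")
while s["contact_force"][2]<2.5 and z>.0475:
    z-=.001;ctrl.movel([*P,z],max_speed=.03);ctrl.pause(.1);s=st("z")
ctrl.ungrasp();ctrl.pause(.2)
ctrl.movel([*P,.2],max_speed=.12)
Q=[.5,-.25,.25];ctrl.movel(Q,max_speed=.2)
for c in("top","scene"):
    im,y=yellow(c,.084,P);print(c,"stack",y)
    cv2.imwrite(f"pics/end_{c}.png",cv2.resize(im[150:330,100:360],None,fx=3,fy=3))
st("end")
E
```

```text
over t 21.38 tcp [ 0.4964 -0.0084  0.1599] F [-0.06  0.09 -1.37] w 0.059 gf 43.3
near t 22.73 tcp [ 0.4966 -0.008   0.0703] F [ 0.1  -0.52 -1.71] w 0.0593 gf 43.3
z t 23.43 tcp [ 0.4965 -0.0079  0.0541] F [-0.31  0.33 -1.41] w 0.0592 gf 43.3
z t 23.77 tcp [ 0.4964 -0.0079  0.0531] F [-1.33  0.31 -0.09] w 0.0591 gf 43.3
z t 24.12 tcp [ 0.4964 -0.0079  0.052 ] F [-0.01  0.64 -0.5 ] w 0.0593 gf 43.3
z t 24.48 tcp [ 0.4964 -0.0079  0.051 ] F [ 0.39 -0.21 -0.61] w 0.0594 gf 43.3
z t 24.82 tcp [ 0.4965 -0.0079  0.05  ] F [-0.03 -0.6  -1.37] w 0.0586 gf 43.3
z t 25.18 tcp [ 0.4966 -0.0079  0.05  ] F [-2.53 -0.95 12.84] w 0.0591 gf 44.5
top stack (np.int32(582), array([ 0.4963, -0.0091,  0.084 ]))
scene stack (np.int32(723), array([ 0.4906, -0.004 ,  0.084 ]))
end t 28.65 tcp [ 0.5002 -0.2487  0.25  ] F [-0.26 -0.17  0.15] w 0.0852 gf 0.0
```

View pics/end_scene.png

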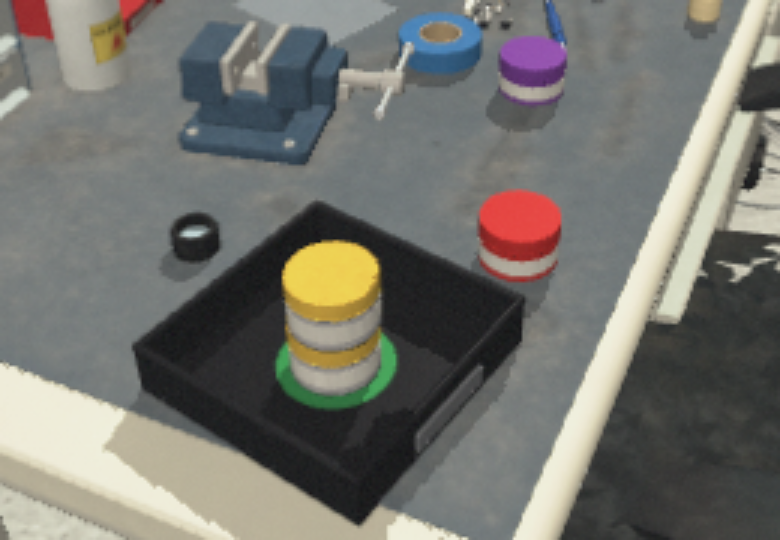

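The two tins stand as one upright stack, squarely aligned (crop 332,320) and centred on the green pad. The tape and the red and purple look-alikes haven't moved.

```bash
python3 -c "
from h import *
print(ticket.close_job())"
```

```text
the job is handed in; nothing more can be done
None
```

The job is handed in at about 29 s of robot time: the heavier tin (about 0.5 kg by wrist force) stands centred on the green pad, with the lighter one (about 0.1 kg) squarely on top and the blue tape untouched.

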